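# Click the end stop of the jar rack into its notch

## Task

The sliding end stop of the spice-jar rack stands back from the row of jars: push it along its rail towards the jars until its spring pin clicks down into the notch of the rail's steel strip, and leave it clicked in there, not pushed on past the notch. Push with the fingertips on the flat outer face only; do not grip the stop or touch its jar side, and leave the jars and the salt shaker where they stand.

Things in the scene. Friction and masses are not known exactly. Their poses are not given: they have to be found in the camera images.
- rack: Fixed wooden tray, 10 mm thick, for a row of spice jars. Origin on the work surface; it reaches from -235 to +215 mm along its own y and -70 to +55 mm along its own x. A 62 mm high end board closes its +y end, its -y end is open, and a 24 mm high lip runs along its far (+x) edge
- rail_mid (a point): Point on the rack's rail, on the steel strip's top, 32 mm above the work surface, at rack x = -45, y = 0 mm. Rail and dark strip (14 mm wide) run along the rack's y at its near edge. One pale V across the strip, 14 mm long, is the notch. It is somewhere from 40 mm on the -y side to 20 mm on the +y side of this point, differing from run to run: it can be seen and felt
- stop_face (a point): Point on the flat outer face of the sliding stop, 55 mm above the work surface; axes as the rack's. The stop is an upright aluminium plate, 8 mm thick, 85 mm high, across the tray; the outer face looks to the rack's -y, away from the jars. From this point the face goes 72 mm towards -x (over the rail) and 33 mm towards +x. Clicked in, it is 22 mm short (-y) of the notch's middle
- stop (a joint): How far the stop is slid towards the jars (rack +y), in m; starts at 0 to 0.04, can go to 0.225; at 0 the outer face is at rack y = -169 mm. Slides at about 3 to 4 N. When the pin falls into the notch the stop jumps a few mm forward by itself and the push felt drops to about nothing; then it holds, and only a push of about 11 N or more (8 N is safe) drives it on past the notch
- pin (a joint): How far the stop's spring pin has dropped, in m: 0 to 0.001 while it rides on the strip, about 0.005 when it sits in the notch. Its round black knob, 18 mm wide, stands on the saddle on the jar side of the plate, over the rail; knob top 84.5 mm above the work surface while riding, 79.5 mm when dropped
- stop_back: The jar side of the stop: rubber bumper on the plate, the saddle over the rail (33 mm long) and the pin with its knob. Origin on the work surface under the middle of the plate's thickness. Not to be touched by the fingers
- jar_a: Glass spice jar with white lid, 50 mm wide and 62 mm high, loose in the tray; origin at its underside. When the stop is clicked in, the bumper is 12 to 32 mm short of the first jar in the row
- jar_b: Another such spice jar in the row, same size; origin at its underside
- jar_c: Another such spice jar in the row, same size; origin at its underside
- salt: Salt shaker, 44 mm wide and 90 mm high, loose on the sideboard to the right of the rack; origin at its underside

How it is judged:
On the way:
1. the stop's pin has dropped into the notch (value of joint pin above 0.0028 m), for 0.2 s.
At the end, for the whole second after the job is handed in: The stop's pin sits in the notch (dropped at least 2.8 mm), the stop is at rest, and the jars and the salt shaker are within 12 mm of where they stood (value of joint pin above 0.0028 m and velocity of joint stop between -0.005 and 0.005 m/s and distance of each of jar_a, jar_b, jar_c, salt from where it was at the start of the episode below 0.012 m); the robot touches nothing.
It fails at once if the fingers touch the jar side of the stop (bumper, saddle, pin), as in gripping it or pulling it back (contact force between the fingers and stop_back above 0.5 N).
It fails at once if a jar or the salt shaker is lifted or shifted (distance of any of jar_a, jar_b, jar_c, salt from where it was at the start of the episode above 0.012 m).
It also fails if it takes over 45 s, if anything falls off the work surface, if the arm or the gripper's body presses on something with over 40 N, if the wrist force passes 120 N, or if a joint passes its speed limit or range.

## Robot

A 6-joint arm with a two-finger parallel gripper is mounted at the origin on a cart in front of the work surface, level with it; the furniture and walls round the work are solid. World frame = base frame: x ahead of the robot, y to its left, z up, the work surface at z = 0. Lengths are in m, angles in rad, forces in N, time in s.
With the tool pointing down it reaches from about 0.325 to 0.775 m from the base axis. Payload 5.5 kg.
Tool frame: the origin (TCP) lies between the finger pads; the fingertips stand 25 mm ahead of it and the grasp point (between the pads) lies 6 mm ahead of it; z points along the fingers, y is the line along which they close (so a half turn about z gives the same grasp; the last joint's range is limited). The gripper opens to 85 mm and grips with 20 to 120 N. Pads are 22 mm wide; open, the fingers measure 114 mm over their backs; the gripper's body (76 mm by 85 mm) begins 54 mm behind the grasp point. The pads swing forward as they close: fully open they stand 13 mm farther back than shut.
Start: joints at [-1.235, 0.091, 1.231, -0, 1.82, -0.057], TCP at [0.23, -0.554, 0.256] pointing down, gripper open.
Joint ranges: [-2.87, 2.87], [-0.86, 2.18], [0.17, 2.46], [-1.51, 4.65], [0.06, 2.69], [-2.65, 2.65]. Speed limits (rad/s): [2.57, 2.57, 3.01, 3.14, 3.14, 3.14].

## Interface

Orientations are given as a unit quaternion [w, x, y, z].
In Python, from cell import env gives the robot as it stands.
- The arm moves only by the shell command python3 -m inch 'ROWS' [OPENING] [FORCE]. ROWS is JSON, a list of rows, each an object with "delta_pos": the shift along the tool's x, y, z in cm, a list of three; "twist": the turn about the tool's z in degrees. In form: [{"delta_pos": [tx, ty, tz], "twist": twist}, ...]. A call has exactly 8 rows; each row is the pose to reach, as a shift and turn from the pose commanded when the call began, along the tool's axes at that moment; what a row does not reach only later rows make up. A row lasts 1/10 s, in which the tool goes at most 50 mm and 8.59 degrees, less where a joint would pass 70% of its speed; a pose out of reach is approached as far as the arm can. A call with a gripper value outside its range is refused whole. OPENING is the gripper command: -1 is fully open, 1 is shut, values between are in proportion, set as the call begins (- or left out, the last holds). The fingers move at their own pace and stop on an object; FORCE is the grip in N (left out, the last holds). Time passes only in rows, so rows that repeat a pose let the fingers close, or fill a call up. It gives the time, the measured TCP pose, the force, the opening and the grip force at its end, in the units of the state.
- env.read_state(): the state, without advancing time (a new reading comes with each control period).
- env.camera(name): name is "scene" or "top" or "wrist"; returns the picture (400x640x3 uint8, red, green, blue); there is no depth.
- env.camera_info(name): a dict with "fovy" (degrees; the focal length in pixels is half the picture's height over the tangent of half this angle, whatever the lens; pixels are square), "cx", "cy" (the principal point, pixels), "distortion" ([k1, k2, p1, p2, k3] as OpenCV has them; the pictures are not rectified), "extrinsics" (4x4, takes a point from camera to world coordinates); the wrist camera has in their place "mount" (4x4, takes a point from camera to tool coordinates, whose origin is the TCP and whose axes are the flange's). Camera axes: x right, y up, looking along -z (the intrinsics and any distortion apply to the point x, -y, -z); pixel columns grow to the right and rows downward; lengths in m; the calibration is good to about 2 mm. A picture is of the moment at which its call begins: read the wrist's pose just before it. camera_info takes no time and is no camera call.
- env.sign_off(): hands the job in; it is judged then, once.
The state is a dict: "t": time; "joint_pos": joint angles; "joint_velocities": joint speeds; "joint_torque": joint torques, N m; "tcp_pos": TCP position; "tcp_rot": TCP orientation; "wrist_force": force on the tool from outside, world axes, zero at the start; "torque": the same for the moment, N m; "grip_width": finger opening in m; "grasp_force": force on a finger pad.
Only numpy, scipy, OpenCV 4.12 (cv2) and the standard library are available. Lean on these libraries where they do the work, as an engineer would, in place of code of your own. Each camera call takes 0.05 s, during which the arm holds its last target. There are 200 camera calls.

## Working session

There is one attempt and no reset: what is moved stays moved. The work goes in short steps, Python scripts to look and compute and a shell command to move; the robot and the scene stay as the last step left them, time stands still between calls to the robot, and variables do not carry over. Pictures are saved under pics/ and viewed, at most 10 in all, crops included, and the job is handed in when it is done.

```bash
ls; mkdir -p pics; python3 - <<'E'
from cell import env
import cv2
s=env.read_state();print(s['t'],s['tcp_pos'],s['tcp_rot'],s['wrist_force'])
for n in("top","scene"):
    i=env.camera(n);cv2.imwrite(f'pics/{n}0.png',i[...,::-1]);print(n,env.camera_info(n))
E
```

```text
pics
0.0 [ 0.22957083 -0.55409065  0.25515231] [-9.64571521e-04  9.80776627e-01  1.95131381e-01 -1.46234275e-04] [ 0.09804964 -0.84120257  0.47511599]
top {'fovy': 52.626676855594695, 'cx': 312.8939410612375, 'cy': 201.5777091496856, 'distortion': array([0.03637619, 0.        , 0.        , 0.        , 0.        ]), 'extrinsics': array([[ 0.00529172,  0.98800053, -0.1543598 ,  0.33922135],
       [-0.99997364,  0.0044608 , -0.00572886, -0.12080405],
       [-0.00497155,  0.15438605,  0.98799809,  1.10280035],
       [ 0.        ,  0.        ,  0.        ,  1.        ]])}
scene {'fovy': 52.468093782121755, 'cx': 319.93750481724163, 'cy': 203.3824227429064, 'distortion': array([-0.10700241,  0.        ,  0.        ,  0.        ,  0.        ]), 'extrinsics': array([[-7.49037228e-01,  3.10124462e-01, -5.85462252e-01,
        -1.34840327e-01],
       [-6.62527905e-01, -3.50514670e-01,  6.61963928e-01,
         6.14613011e-01],
       [ 7.80988475e-05,  8.83720705e-01,  4.68014647e-01,
         5.83009734e-01],
       [ 0.00000000e+00,  0.00000000e+00,  0.00000000e+00,
         1.00000000e+00]])}
```

View pics/top0.png

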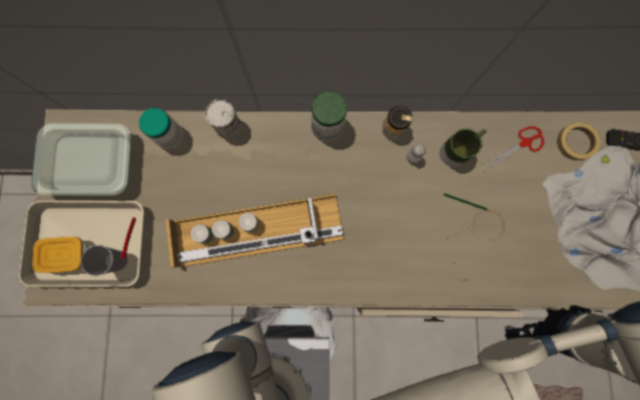

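View pics/scene0.png

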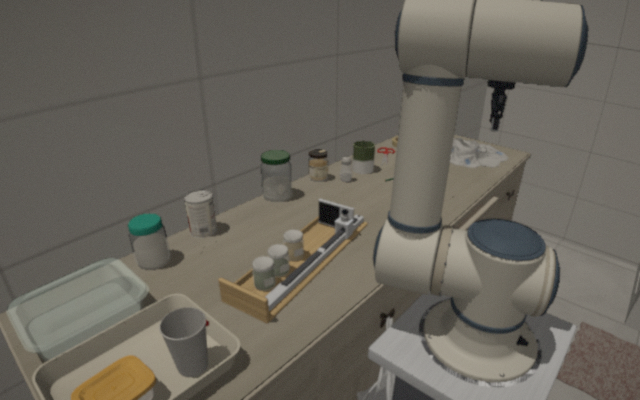

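The top view shows the rack from about (170,245) to (342,217), with the stop plate at about (312,200-240), the jars at (200,233), (222,229) and (248,222), and the salt shaker at (417,155). The scene view agrees. I'll zoom in on the rack.

```bash
cat > h.py <<'E'
import numpy as np,cv2
from cell import env
from scipy.spatial.transform import Rotation as R
def cam(n,s=None):
    c=env.camera_info(n);f=200/np.tan(np.radians(c['fovy']/2))
    K=np.array([[f,0,c['cx']],[0,f,c['cy']],[0,0,1]])
    if 'extrinsics' in c: T=c['extrinsics']
    else:
        q=s['tcp_rot'];W=np.eye(4);W[:3,:3]=R.from_quat([q[1],q[2],q[3],q[0]]).as_matrix();W[:3,3]=s['tcp_pos'];T=W@c['mount']
    return K,c['distortion'],T
def ray(C,px,z):
    K,d,T=C;p=cv2.undistortPoints(np.array(px,float).reshape(-1,1,2),K,d)[:,0]
    v=np.c_[p[:,0],-p[:,1],-np.ones(len(p))]@T[:3,:3].T
    return T[:3,3]+v*((z-T[2,3])/v[:,2])[:,None]
def proj(C,P):
    K,d,T=C;q=(np.atleast_2d(P)-T[:3,3])@T[:3,:3]*[1,-1,-1]
    return cv2.projectPoints(q,np.zeros(3),np.zeros(3),K,d)[0][:,0]
E
python3 - <<'E'
import cv2
i=cv2.imread('pics/top0.png')[185:275,155:355]
cv2.imwrite('pics/topc.png',cv2.resize(i,None,fx=4,fy=4,interpolation=cv2.INTER_CUBIC))
E
```

```text
(no output)
```

View pics/topc.png

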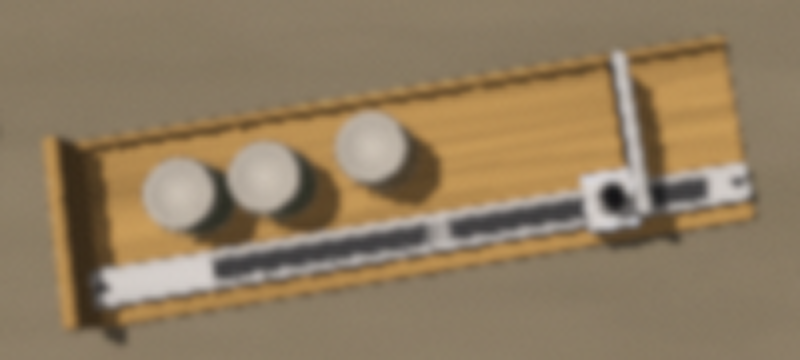

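The crop shows the notch V at crop (438,235), i.e. image (264.5,243.8). The plate top's outer edge runs from crop (627,52) to (651,210), and the rail's dark strip from (215,267) to (707,188).

```bash
python3 - <<'E'
from h import *
C=cam('top');np.set_printoptions(precision=4,suppress=True)
f=lambda a,z: ray(C,np.array(a)/4.+[155,185]-0.375,z)
st=f([(215,267),(438,235),(707,188)],.032);print('strip',st)
d=st[0]-st[2];d/=np.linalg.norm(d);print('y axis yaw',np.degrees(np.arctan2(d[1],d[0]))-90)
e=f([(727,40)],.024);e2=f([(755,216)],.010);print('open end lip/near',e,e2)
lip=f([(85,147),(727,40)],.024);l=lip[0]-lip[1];print('lip yaw',np.degrees(np.arctan2(l[1],l[0]))-90)
P=f([(627,52),(651,210)],.085);print('plate outer top',P)
p=P[0]-P[1];print('plate yaw',np.degrees(np.arctan2(p[1],p[0])),np.linalg.norm(p))
yaw=np.radians(9.5)
for name,a in(('plate',P),('notch',st[1:2]),('end',np.r_[e,e2])):
  y=np.array([d[0],d[1],0]);x=np.array([d[1],-d[0],0]);print(name,'along y',a@y,'x',a@x)
print(env.read_state()['joint_pos'], C[2][:3,3])
E
```

```text
strip [[ 0.373   0.1591  0.032 ]
 [ 0.3944  0.0134  0.032 ]
 [ 0.4262 -0.164   0.032 ]]
y axis yaw 9.359014431032463
open end lip/near [[ 0.5271 -0.178   0.024 ]] [[ 0.4093 -0.1971  0.01  ]]
lip yaw 9.848115359273365
plate outer top [[ 0.5084 -0.111   0.085 ]
 [ 0.4079 -0.1266  0.085 ]]
plate yaw 8.85753101522199 0.10172192563751215
plate along y [-0.1922 -0.1913] x [0.4836 0.3819]
notch along y [-0.0509] x [0.3913]
end along y [-0.2613 -0.2611] x [0.4911 0.3718]
[-1.2347  0.0918  1.2318  0.      1.8198 -0.0567] [ 0.3392 -0.1208  1.1028]
```

```bash
python3 -m inch '[{"delta_pos":[2,-1.5,0.5],"twist":-7},{"delta_pos":[5,-3.7,1],"twist":-15},{"delta_pos":[8,-6,1.5],"twist":-23},{"delta_pos":[11,-8.2,2],"twist":-31},{"delta_pos":[14,-10.4,2],"twist":-39},{"delta_pos":[17,-12.6,2],"twist":-47},{"delta_pos":[19,-14.1,2],"twist":-55},{"delta_pos":[20,-15,2],"twist":-60}]' 1 60; python3 - <<'E'
from h import *
s=env.read_state();q=s['tcp_rot'];M=R.from_quat([q[1],q[2],q[3],q[0]]).as_matrix()
print(s['tcp_pos'],s['grip_width'],M[:,0],'delta cm',M.T@(np.array([.464,-.163,.2])-s['tcp_pos'])*100,np.degrees(np.arctan2(M[1,0],M[0,0])))
E
```

```text
t: 0.9
tcp_pos: [0.3579, -0.3372, 0.236]
tcp_rot: [-0.0, 0.749, 0.662, 0.0]
wrist_force: [-0.4, -0.3, 1.0]
grip_width: 0.0
grasp_force: 0.0
[ 0.35794762 -0.33724168  0.23597896] 3.249549801118948e-05 [1.23192728e-01 9.92382479e-01 7.52731925e-04] delta cm [18.59521911  8.37817649  3.61130783] 82.92359791179237
```

```bash
python3 -m inch '[{"delta_pos":[2,1,0.5],"twist":-3},{"delta_pos":[5,2.3,1],"twist":-6},{"delta_pos":[8,3.6,1.5],"twist":-9},{"delta_pos":[11,5,2],"twist":-12},{"delta_pos":[14,6.3,2.5],"twist":-15},{"delta_pos":[17,7.7,3],"twist":-16.5},{"delta_pos":[18.6,8.4,3.5],"twist":-16.5},{"delta_pos":[18.6,8.4,3.5],"twist":-16.5}]'; python3 - <<'E'
from h import *
s=env.read_state();i=env.camera('wrist');cv2.imwrite('pics/w1.png',i[...,::-1]);np.save('w1.npy',s,allow_pickle=True)
print(s['t'],s['tcp_pos'],s['tcp_rot'],s['wrist_force'])
C=cam('wrist',s);print(C[2][:3,3]);print(proj(C,[[.3944,.0134,.032],[.457,-.119,.055],[.464,-.163,.01]]))
E
```

```text
t: 1.7
tcp_pos: [0.4649, -0.1637, 0.1999]
tcp_rot: [-0.001, 0.648, 0.762, -0.0]
wrist_force: [-1.1, -0.4, -0.1]
grip_width: 0.0001
grasp_force: 0.0
1.7 [ 0.46494426 -0.16367736  0.19988417] [-1.24821958e-03  6.48147829e-01  7.61513514e-01 -4.40113009e-05] [-1.12535155 -0.3661576  -0.06561943]
[ 0.45522103 -0.09829281  0.31700305]
[[265.16423129 -48.20620543]
 [318.19235192 139.80596716]
 [318.39157519 182.32989839]]
```

View pics/w1.png

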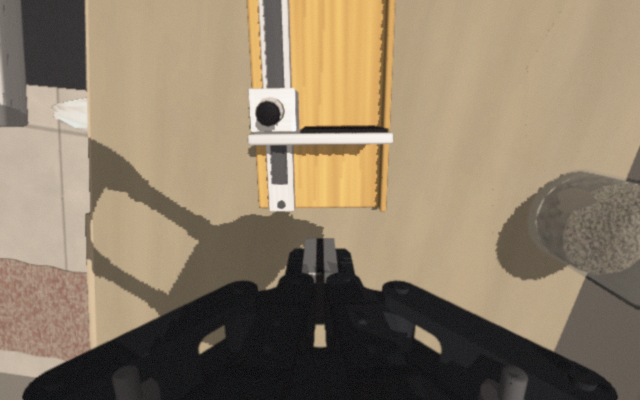

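The wrist view shows the plate's top outer edge at row ~143, columns 249-392, square to the picture. The knob is at (268,112), and the fingertips are at (320,245), behind the rack's open end. The large jar on the right, at (590,225), is well clear.

```bash
python3 - <<'E'
from h import *
s=np.load('w1.npy',allow_pickle=True).item();C=cam('wrist',s)
q=s['tcp_rot'];M=R.from_quat([q[1],q[2],q[3],q[0]]).as_matrix()
for px,z in(((249,143.5),.085),((320,143),.085),((392,142),.085),((281,120),.032),((560,225),.06)):
    P=ray(C,[px],z)[0];print(px,P,'tool cm',M.T@(P-s['tcp_pos'])*100)
E
```

```text
(249, 143.5) [ 0.40827017 -0.1270996   0.085     ] tool cm [ 4.49526096 -4.99065904 11.50515223]
(320, 143) [ 0.45843043 -0.11864815  0.085     ] tool cm [ 4.52795324  0.0959554  11.49664108]
(392, 142) [ 0.50913429 -0.10968905  0.085     ] tool cm [ 4.60207129  5.2443434  11.48810222]
(281, 120) [ 0.42277638 -0.109277    0.032     ] tool cm [ 6.01302232 -3.26493171 16.80505954]
(560, 225) [ 0.67234636 -0.15602724  0.06      ] tool cm [-2.58501946 20.61945467 13.94894828]
```

```bash
python3 -m inch '[{"delta_pos":[0,0,2],"twist":0},{"delta_pos":[0,0,5],"twist":0},{"delta_pos":[0,0,8],"twist":0},{"delta_pos":[0,0,10.5],"twist":0},{"delta_pos":[0,0,12],"twist":0},{"delta_pos":[0,0,13],"twist":0},{"delta_pos":[1,0,13],"twist":0},{"delta_pos":[2,0,13],"twist":0}]'
python3 -m inch '[{"delta_pos":[0.2,0,0],"twist":0},{"delta_pos":[0.4,0,0],"twist":0},{"delta_pos":[0.6,0,0],"twist":0},{"delta_pos":[0.8,0,0],"twist":0},{"delta_pos":[1.0,0,0],"twist":0},{"delta_pos":[1.2,0,0],"twist":0},{"delta_pos":[1.4,0,0],"twist":0},{"delta_pos":[1.6,0,0],"twist":0}]'
```

```text
t: 2.55
tcp_pos: [0.4617, -0.1457, 0.0724]
tcp_rot: [0.001, 0.65, 0.76, 0.0]
wrist_force: [0.2, 0.5, 0.6]
grip_width: 0.0001
grasp_force: 0.0
t: 3.35
tcp_pos: [0.4589, -0.1301, 0.0713]
tcp_rot: [0.0, 0.649, 0.76, -0.0]
wrist_force: [0.9, -3.2, -0.1]
grip_width: -0.0
grasp_force: 2.1
```

```bash
python3 -m inch '[{"delta_pos":[0.3,0,0],"twist":0},{"delta_pos":[0.9,0,0],"twist":0},{"delta_pos":[1.6,0,0],"twist":0},{"delta_pos":[2.3,0,0],"twist":0},{"delta_pos":[3.0,0,0],"twist":0},{"delta_pos":[3.7,0,0],"twist":0},{"delta_pos":[4.3,0,0],"twist":0},{"delta_pos":[4.6,0,0],"twist":0}]'
python3 -m inch '[{"delta_pos":[0.3,0,0],"twist":0},{"delta_pos":[0.7,0,0],"twist":0},{"delta_pos":[1.2,0,0],"twist":0},{"delta_pos":[1.7,0,0],"twist":0},{"delta_pos":[2.2,0,0],"twist":0},{"delta_pos":[2.6,0,0],"twist":0},{"delta_pos":[2.9,0,0],"twist":0},{"delta_pos":[3.0,0,0],"twist":0}]'
python3 - <<'E'
from h import *
s=env.read_state();i=env.camera('wrist');cv2.imwrite('pics/w2.png',i[...,::-1]);np.save('w2.npy',s,allow_pickle=True)
q=s['tcp_rot'];M=R.from_quat([q[1],q[2],q[3],q[0]]).as_matrix();print(M[:,0],s['tcp_pos'])
E
```

```text
t: 4.15
tcp_pos: [0.4513, -0.0854, 0.0713]
tcp_rot: [0.0, 0.65, 0.76, -0.001]
wrist_force: [-0.7, -4.9, 0.7]
grip_width: 0.0001
grasp_force: 2.4
t: 4.95
tcp_pos: [0.4464, -0.0554, 0.0712]
tcp_rot: [-0.0, 0.649, 0.76, -0.001]
wrist_force: [-1.6, -4.3, 1.0]
grip_width: -0.0
grasp_force: 1.5
[-1.56345855e-01  9.87701942e-01 -9.20391877e-04] [ 0.44644549 -0.05539968  0.07124705]
```

View pics/w2.png

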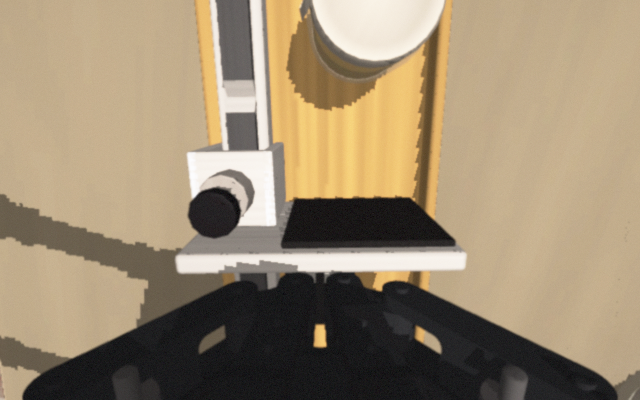

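The stop has been pushed forward. The notch V is at (240,96), spanning rows 80-111. The plate's top outer edge is at row ~269, and the saddle front is at row ~147.

```bash
python3 - <<'E'
from h import *
s=np.load('w2.npy',allow_pickle=True).item();C=cam('wrist',s)
q=s['tcp_rot'];M=R.from_quat([q[1],q[2],q[3],q[0]]).as_matrix()
g=lambda px,z:(M.T@(ray(C,[px],z)[0]-s['tcp_pos'])*100)[0]
print('notch',g((240,80),.032),g((240,96),.032),g((240,111),.032),'face',g((320,269),.085))
E
```

```text
notch 8.08193736194967 7.380195149308717 6.706916847016531 face 1.2757971252196354
```

```bash
python3 -m inch '[{"delta_pos":[0.3,0,0],"twist":0},{"delta_pos":[0.7,0,0],"twist":0},{"delta_pos":[1.2,0,0],"twist":0},{"delta_pos":[1.7,0,0],"twist":0},{"delta_pos":[2.2,0,0],"twist":0},{"delta_pos":[2.6,0,0],"twist":0},{"delta_pos":[2.8,0,0],"twist":0},{"delta_pos":[2.9,0,0],"twist":0}]'
python3 -m inch '[{"delta_pos":[0.03,0,0],"twist":0},{"delta_pos":[0.06,0,0],"twist":0},{"delta_pos":[0.09,0,0],"twist":0},{"delta_pos":[0.12,0,0],"twist":0},{"delta_pos":[0.15,0,0],"twist":0},{"delta_pos":[0.18,0,0],"twist":0},{"delta_pos":[0.2,0,0],"twist":0},{"delta_pos":[0.2,0,0],"twist":0}]'
```

```text
t: 5.8
tcp_pos: [0.4423, -0.0265, 0.0713]
tcp_rot: [-0.0, 0.649, 0.76, -0.0]
wrist_force: [-1.7, -3.2, 1.4]
grip_width: 0.0001
grasp_force: 1.5
t: 6.6
tcp_pos: [0.4422, -0.0244, 0.0713]
tcp_rot: [-0.0, 0.649, 0.76, 0.0]
wrist_force: [-1.0, -2.4, 0.8]
grip_width: -0.0001
grasp_force: 0.9
```

```bash
python3 -m inch '[{"delta_pos":[0.03,0,0],"twist":0},{"delta_pos":[0.06,0,0],"twist":0},{"delta_pos":[0.09,0,0],"twist":0},{"delta_pos":[0.12,0,0],"twist":0},{"delta_pos":[0.15,0,0],"twist":0},{"delta_pos":[0.18,0,0],"twist":0},{"delta_pos":[0.2,0,0],"twist":0},{"delta_pos":[0.2,0,0],"twist":0}]'
```

```text
t: 7.4
tcp_pos: [0.4419, -0.0224, 0.0713]
tcp_rot: [-0.0, 0.649, 0.76, 0.0]
wrist_force: [-0.8, -1.6, -0.2]
grip_width: 0.0001
grasp_force: 0.7
```

```bash
python3 -m inch '[{"delta_pos":[0.02,0,0],"twist":0},{"delta_pos":[0.04,0,0],"twist":0},{"delta_pos":[0.06,0,0],"twist":0},{"delta_pos":[0.08,0,0],"twist":0},{"delta_pos":[0.1,0,0],"twist":0},{"delta_pos":[0.12,0,0],"twist":0},{"delta_pos":[0.14,0,0],"twist":0},{"delta_pos":[0.16,0,0],"twist":0}]'
python3 - <<'E'
from h import *
i=env.camera('wrist');cv2.imwrite('pics/w3.png',i[...,::-1])
E
```

```text
t: 8.2
tcp_pos: [0.4417, -0.0209, 0.0713]
tcp_rot: [0.0, 0.649, 0.76, 0.0]
wrist_force: [0.1, -0.3, -0.1]
grip_width: -0.0005
grasp_force: 0.0
```

View pics/w3.png

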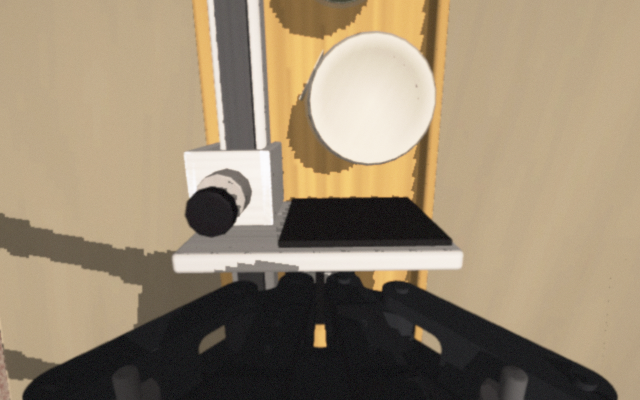

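No clear drop is visible yet: the plate's edge is at row ~269 and the knob at (211,211). The force fell to zero, so I'll measure the knob and plate edge numerically.

```bash
cat > m.py <<'E'
from h import *
def meas(i):
    g=cv2.cvtColor(i,cv2.COLOR_BGR2GRAY).astype(float)
    m=(g[180:245,180:250]<45).astype(np.uint8)
    n,l,st,c=cv2.connectedComponentsWithStats(m);k=1+np.argmax(st[1:,4])
    p=g[245:285,300:420].mean(1);d=np.diff(p)
    kk=np.argmin(d);w=d[kk-2:kk+3];
    return 'knob',st[k],c[k]+[180,180],'plate edge rows',245+kk+.5+(w*np.arange(-2,3)).sum()/w.sum(),245+np.argmax(d)
E
python3 - <<'E'
from m import *
for n in('w2','w3'):print(meas(cv2.imread(f'pics/{n}.png')))
i=env.camera('wrist');cv2.imwrite('pics/w4.png',i[...,::-1]);print(meas(cv2.imread('pics/w4.png')));s=env.read_state();print(s['wrist_force'],s['grasp_force'],s['tcp_pos'])
E
```

```text
('knob', array([   9,    9,   51,   48, 1880], dtype=int32), array([214.22393617, 212.49734043]), 'plate edge rows', np.float64(271.2747736176225), np.int64(247))
('knob', array([   6,    7,   52,   49, 1895], dtype=int32), array([211.40791557, 211.34459103]), 'plate edge rows', np.float64(270.32585229213635), np.int64(246))
('knob', array([   6,    5,   52,   49, 1891], dtype=int32), array([211.36382866, 209.02591222]), 'plate edge rows', np.float64(268.28265033864676), np.int64(249))
[-0.43227087 -0.16115599 -0.3050609 ] 0.0 [ 0.44162906 -0.02087054  0.07129243]
```

The plate was still jumping forward between those two pictures, so I'll let time pass without moving and look again.

```bash
python3 -m inch '[{"delta_pos":[0,0,0],"twist":0},{"delta_pos":[0,0,0],"twist":0},{"delta_pos":[0,0,0],"twist":0},{"delta_pos":[0,0,0],"twist":0},{"delta_pos":[0,0,0],"twist":0},{"delta_pos":[0,0,0],"twist":0},{"delta_pos":[0,0,0],"twist":0},{"delta_pos":[0,0,0],"twist":0}]'
python3 - <<'E'
from m import *
for n in (5,6):
    i=env.camera('wrist');cv2.imwrite(f'pics/w{n}.png',i[...,::-1]);print(meas(i[...,::-1].copy()))
E
```

```text
t: 9.1
tcp_pos: [0.4416, -0.0209, 0.0713]
tcp_rot: [-0.0, 0.649, 0.76, 0.0]
wrist_force: [0.3, -0.8, 0.6]
grip_width: -0.0003
grasp_force: 0.0
('knob', array([   9,    0,   50,   35, 1430], dtype=int32), array([213.23706294, 194.96993007]), 'plate edge rows', np.float64(253.44348464712877), np.int64(261))
('knob', array([   9,    0,   50,   35, 1431], dtype=int32), array([213.21942697, 194.92033543]), 'plate edge rows', np.float64(253.44200363789002), np.int64(257))
```

View pics/w6.png

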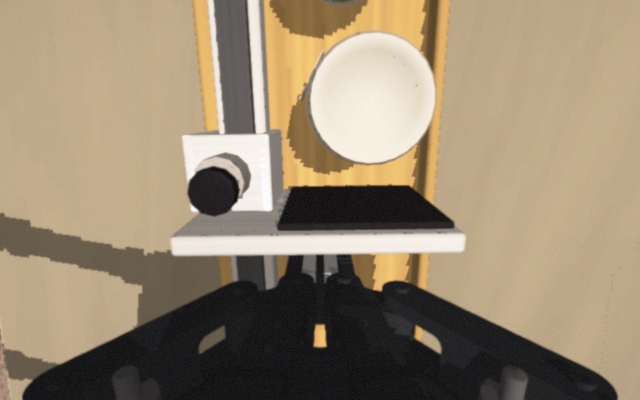

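It clicked in. The plate edge jumped to row 253 (about 5 mm ahead of the fingers), and the knob at (213,190) is smaller and sits lower on the saddle. The jar is at the same spot, (372,97). Next I back off, rise and hand in.

```bash
python3 -m inch '[{"delta_pos":[-0.5,0,0],"twist":0},{"delta_pos":[-1.5,0,0],"twist":0},{"delta_pos":[-3,0,0],"twist":0},{"delta_pos":[-4.5,0,0],"twist":0},{"delta_pos":[-5.5,0,-1],"twist":0},{"delta_pos":[-6,0,-3],"twist":0},{"delta_pos":[-6,0,-5],"twist":0},{"delta_pos":[-6,0,-6],"twist":0}]'
python3 -m inch '[{"delta_pos":[0,0,-1],"twist":0},{"delta_pos":[0,0,-2.5],"twist":0},{"delta_pos":[0,0,-4],"twist":0},{"delta_pos":[0,0,-5],"twist":0},{"delta_pos":[0,0,-5],"twist":0},{"delta_pos":[0,0,-5],"twist":0},{"delta_pos":[0,0,-5],"twist":0},{"delta_pos":[0,0,-5],"twist":0}]'
python3 - <<'E'
from h import *
s=env.read_state();i=env.camera('wrist');cv2.imwrite('pics/w7.png',i[...,::-1])
E
```

```text
t: 10.0
tcp_pos: [0.4518, -0.081, 0.134]
tcp_rot: [0.001, 0.65, 0.76, 0.001]
wrist_force: [0.1, -0.0, 0.5]
grip_width: -0.0004
grasp_force: 0.0
t: 10.8
tcp_pos: [0.4507, -0.0801, 0.1804]
tcp_rot: [-0.001, 0.649, 0.76, -0.0]
wrist_force: [-0.4, -0.2, 0.2]
grip_width: 0.0002
grasp_force: 0.0
```

View pics/w7.png

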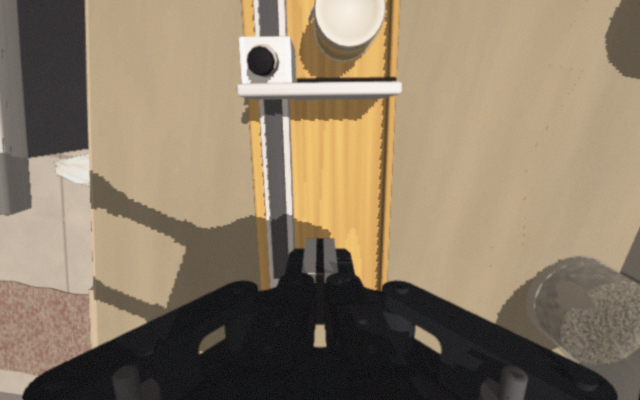

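The arm is clear of the rack. The plate is at row ~90, the knob at (262,60) sits down on the saddle, and the jar at (350,20) is undisturbed.

```bash
python3 -c "
from cell import env
print(env.sign_off())"
```

```text
the job is handed in; nothing more can be done
None
```

I pushed the stop along the rail until its pin clicked into the notch, then backed the arm clear and handed the job in at about 11 s; the nearest jar showed no movement in the wrist pictures, but the other jars and the salt shaker were not re-measured, and the sign-off returned no verdict.

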